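# Check two last thimbles on the gauge pin, then pull the feeder cassette

### The job

Two thimble sleeves from the feeder are on the bench and one is undersize: try them on the brass gauge pin, leave the one that fits fully down on the pin and put the other in the red reject tray. Then, as the batch is suspect, pinch the two orange side catches of the feeder's cassette together, lift the cassette straight out without forcing it, and finish while still holding it upright and still in the gripper, its underside well clear (about 5 cm) above the top of the holder. Leave the other things on the bench where they are.

Things in the scene. Friction and masses are not known exactly. Their poses are not given: they have to be found in the camera images.
- sleeve_a: plain steel sleeve standing upright, outside diameter 26 mm, 40 mm tall, about 0.1 kg, bored right through. Origin: centre of its underside; z is the bore axis. Of the two sleeves, alike outside, one has a 15 mm bore and fits the gauge pin, the other 9 mm and does not: try it on the pin, or look at the bore from above
- sleeve_b: plain steel sleeve standing upright, outside diameter 26 mm, 40 mm tall, about 0.1 kg, bored right through. Origin: centre of its underside; z is the bore axis. Of the two sleeves, alike outside, one has a 15 mm bore and fits the gauge pin, the other 9 mm and does not: try it on the pin, or look at the bore from above
- gauge: gauge fixed to the bench: grey base 64 x 64 mm, 14 mm high, with an upright brass pin in its middle, 12 mm diameter, top 64 mm above the bench; the last 8 mm taper to 5 mm. Origin: centre of the base's underside, on the pin axis. A sleeve fully down stands on the base, underside at z = 14 mm; the undersize one stops near the pin's top, its underside about 60 mm above the bench
- reject_tray: red open reject tray fixed to the bench, 120 mm (its x) x 110 mm (its y), 22 mm high, walls and floor 4 mm thick. Origin: centre of its underside
- dock: green feeder fixed to the bench; dark base plate 12 mm thick, 100 mm wide, x from -60 to +115 mm. Cassette holder round the origin, outside 90 mm (x) x 77 mm (y), rim 68 mm above the bench; beside it, centred at x = +80 mm, a motor housing 56 mm high, its knob 66 mm. Origin: on the bench under the holder's middle, z up; the catches oppose along y
- cassette: loose cassette in the holder, about 0.27 kg (may vary 40 %): black foot 70 (x) x 53 (y) x 34 mm, above it a clear magazine 70 x 28 mm up to 98 mm, steel sleeves inside, an orange catch on each y side. Origin: centre of its underside, 12 mm above the bench when seated; axes along the feeder's, 2 mm play all round. It comes out straight up, once both catches are in, lifted by the squeezed tabs
- tab_left (a point): middle of the finger area on the outer face of the +y catch's orange tab: 28 mm wide (x), free from the holder's rim (68 mm above the bench) up to 112 mm; this point 96 mm above the bench when seated. The two outer faces are 53 mm apart free, 39 mm when fully pinched. A hook low on each tab locks under the holder's rim until that tab is in by 4 mm or more
- tab_right (a point): the same on the -y catch
- catch_left (a joint): how far the +y catch is pushed in, towards the cassette's middle: 0 free to 0.007 m fully in; sprung outward, about 3.5 N at the start to 8.5 N fully in
- catch_right (a joint): the same for the -y catch
- hammer: hammer lying on the bench, 240 mm long, bystander. Origin about its middle
- glue_jar: closed amber jar, 64 mm diameter, 85 mm tall, bystander. Origin: centre of its underside
- tack_tin: closed metal tin, 54 mm diameter, 35 mm tall, bystander. Origin: centre of its underside
- spool: wooden thread spool standing up, 34 mm diameter, 34 mm tall, bystander. Origin: centre of its underside
- shoe_last: wooden shoe last, about 220 mm long, 80 mm tall, bystander. Origin: under its middle
- wax_block: brown wax block 70 x 45 x 25 mm, bystander. Origin: centre of its underside
There are look-alikes about, which are no part of the job. Leave any blue or purple look-alike of the cassette alone.

How it is judged:
By the outcome, as a careful person would: the job done as asked, in the order asked, and still so for the second after the job is handed in, while the arm keeps its last pose, push and grip.
It also fails if it takes over 56 s, if anything falls off the work surface, if the arm or the gripper's body presses on something with over 40 N, if the wrist force passes 120 N, or if a joint passes its speed limit or range.

### The arm

A 7-joint arm with a two-finger parallel gripper is mounted at the origin on the work surface. World frame = base frame: x ahead of the robot, y to its left, z up, the work surface at z = 0. Lengths are in m, angles in rad, forces in N, time in s.
With the tool pointing down it reaches from about 0.4 to 0.85 m from the base axis. Payload 10.4 kg.
Tool frame: the origin (TCP) lies at the very end of the fingers, on their centre line; the grasp point (between the pads) lies 19 mm behind it; z points along the fingers, y is the direction in which the jaws open and shut (so a half turn about z gives the same grasp; the last joint's range is limited). The gripper opens to 87 mm and grips with 3 to 60 N. Pads are 19 mm wide; open, the fingers measure 117 mm over their backs; the gripper's body (75 mm by 190 mm) begins 51 mm behind the grasp point.
Start: joints at [-1.292, 0.332, -0.065, 1.46, 0.022, 1.35, -0.088], TCP at [0.186, 0.597, 0.223] pointing down, gripper open.
Joint ranges: [-2.6, 2.6], [-0.5, 2.12], [-1.47, 1.34], [0.16, 2.42], [-1.27, 4.41], [0.06, 2.06], [-2.6, 2.6]. Speed limits (rad/s): [2.22, 2.22, 2.79, 2.79, 3.14, 3.14, 3.14].

### API

Orientations are given as a unit quaternion [x, y, z, w].
In Python, from bench import read_state, imaging, r gives the robot as it stands. The module is installed in compiled form; this text tells all that it offers.
- The arm moves only by the tool move_arm, never from a script. Its argument "series" is a list of rows, each a list of 4 numbers: the shift along the tool's x, y, z in m, then the turn about the tool's z in rad. In form: [[x, y, z, roll], ...]. A call has 1 to 20 rows; each row is the pose to reach, as a shift and turn from the pose commanded when the call began, along the tool's axes at that moment; what a row does not reach only later rows make up. A row lasts 1/10 s, in which the tool goes at most 50 mm and 8.59 degrees, less where a joint would pass 70% of its speed; a pose out of reach is approached as far as the arm can. A call with a gripper value outside its range is refused whole. "claw" is the gripper's target within -1 to 1 (fully open at 1, half-way at 0, shut at -1), set as the call begins (left out, the last holds). The fingers move at their own pace and stop on an object; "newtons" is the grip in N (left out, the last holds). Time passes only in rows, so rows that repeat a pose let the fingers close. It gives the time, the measured TCP pose, the force and the opening at its end, in the units of the state.
- read_state(): the state, without advancing time (a new reading comes with each control period).
- imaging.camera(name): name is "scene" or "top" or "wrist"; returns (picture, depth): 420x560x3 uint8, red, green, blue; 420x560 float32, m along the optical axis (not along the pixel's ray), 0 where there is no reading.
- imaging.get_calibration(name): a dict with "camera_matrix" (3x3 intrinsics, pixels), "R" (3x3) and "t" (3): a world point X has camera coordinates R X + t. Camera axes: x right, y down, z forward; pixel columns grow to the right and rows downward; lengths in m; the calibration is good to about 2 mm. A picture is of the moment at which its call begins: read the wrist's pose just before it. get_calibration takes no time and is no camera call; for the wrist camera it gives the pose at the moment of the call.
- r.close_job(): hands the job in, once; it reports no verdict.
The state is a dict: "time": time; "joint_positions": joint angles; "joint_vel": joint speeds; "joint_torque": joint torques, N m; "ee_pos": TCP position; "eef_rot": TCP orientation; "ft_force": force on the tool from outside, world axes, zero at the start; "torque": the same for the moment, N m; "width": finger opening in m.
Only numpy, scipy, OpenCV 4.12 (cv2) and the standard library are available. Lean on these libraries where they do the work, as an engineer would, in place of code of your own. Each camera call takes 0.05 s, during which the arm holds its last target.

## Working session

There is one attempt and no reset: what is moved stays moved. The work goes in short steps, Python scripts to look and compute and a tool call to move; the robot and the scene stay as the last step left them, time stands still between calls to the robot, and variables do not carry over. Pictures are saved under pics/ and viewed, and the job is handed in when it is done.

Besides the shell and the picture viewer there is one more tool, called as name([rows], argument=value, ...), one row to a line, values as JSON. move_arm: Moves the arm, as the interface text tells. Its arguments: {"type":"object","properties":{"series":{"type":"array","items":{"type":"array","items":{"type":"number"}}},"claw":{"type":"number"},"newtons":{"type":"number"}},"required":["series"]}

```bash
mkdir -p pics; cat > h.py <<'E'
import numpy as np, cv2
from bench import read_state, imaging, r
def snap(n,f):
    p,d=imaging.camera(n); cv2.imwrite('pics/%s.png'%f,p[:,:,::-1]); np.savez('pics/%s.npz'%f,p=p,d=d,**imaging.get_calibration(n)); return p,d
def load(f): return np.load('pics/%s.npz'%f)
def pt(c,u,v,d):
    K=c['camera_matrix'];x=np.linalg.inv(K)@[u,v,1]*d
    return c['R'].T@(x-c['t'])
def ray(c,u,v,z):
    K=c['camera_matrix'];dr=c['R'].T@np.linalg.inv(K)@[u,v,1];o=-c['R'].T@c['t']
    return o+dr*(z-o[2])/dr[2]
E
python3 - <<'E'
from h import *
s=read_state(); print({k:np.round(v,3) for k,v in s.items()})
for n in ['scene','top']:
    snap(n,n+'0'); c=load(n+'0'); print(n,np.round(c['camera_matrix'],1),np.round(c['R'],3),np.round(c['t'],3))
E
```

```text
{'time': np.float64(0.0), 'joint_positions': array([-1.292,  0.333, -0.065,  1.461,  0.022,  1.35 , -0.089]), 'joint_vel': array([-0.   ,  0.   ,  0.   , -0.001,  0.001, -0.001,  0.   ]), 'joint_torque': array([ 1.0000e-03, -6.2326e+01,  2.5000e-02, -3.8989e+01, -6.1000e-02,
        4.0000e-02,  0.0000e+00]), 'ee_pos': array([0.186, 0.596, 0.222]), 'eef_rot': array([ 0.15 ,  0.989, -0.001, -0.   ]), 'ft_force': array([ 0.982,  0.489, -0.027]), 'torque': array([ 0.021, -0.015,  0.021]), 'width': np.float64(0.087)}
scene [[422.9   0.  277.8]
 [  0.  422.9 210.6]
 [  0.    0.    1. ]] [[-0.789  0.614  0.006]
 [ 0.393  0.512 -0.763]
 [-0.472 -0.6   -0.646]] [ 0.439 -0.144  1.371]
top [[415.6   0.  282. ]
 [  0.  415.6 206. ]
 [  0.    0.    1. ]] [[ 0.03  -1.     0.001]
 [-0.993 -0.03  -0.112]
 [ 0.112  0.002 -0.994]] [-0.01   0.553  1.136]
```

View pics/scene0.png

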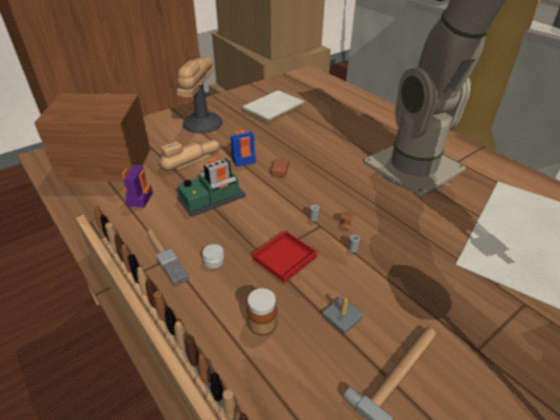

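View pics/top0.png

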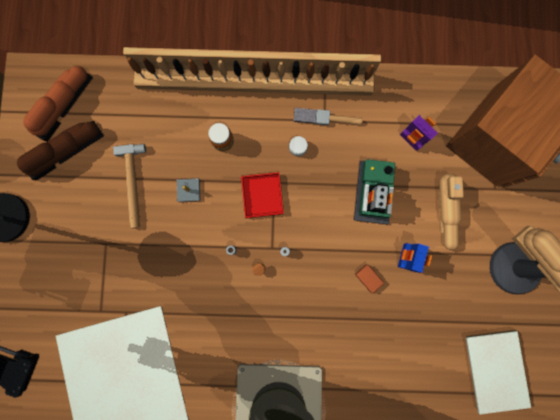

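```bash
python3 - <<'E'
from h import *
p=load('top0')['p'][:,:,::-1]
a=cv2.resize(p[225:285,210:310],(800,480),interpolation=cv2.INTER_CUBIC);cv2.imwrite('pics/z1.png',a)
a=cv2.resize(p[140:240,340:440],(600,600),interpolation=cv2.INTER_CUBIC);cv2.imwrite('pics/z2.png',a)
p=load('scene0')['p'][:,:,::-1]
a=cv2.resize(p[140:230,160:280],(800,600),interpolation=cv2.INTER_CUBIC);cv2.imwrite('pics/z3.png',a)
E
```

```text
(no output)
```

View pics/z1.png

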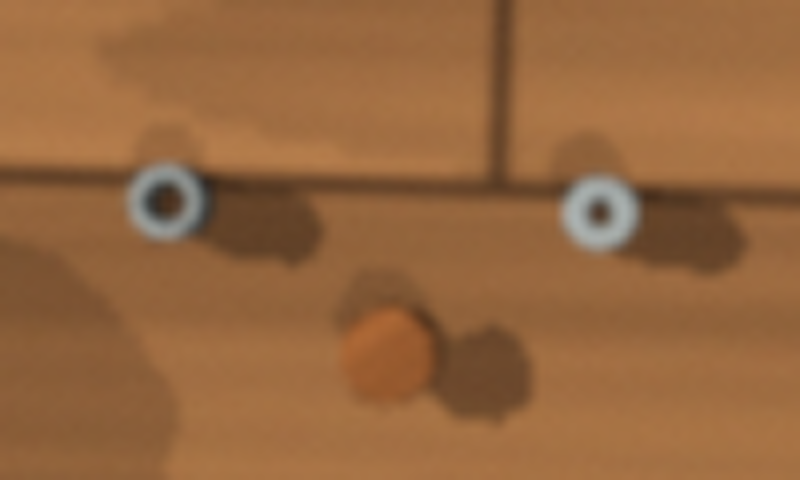

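View pics/z2.png

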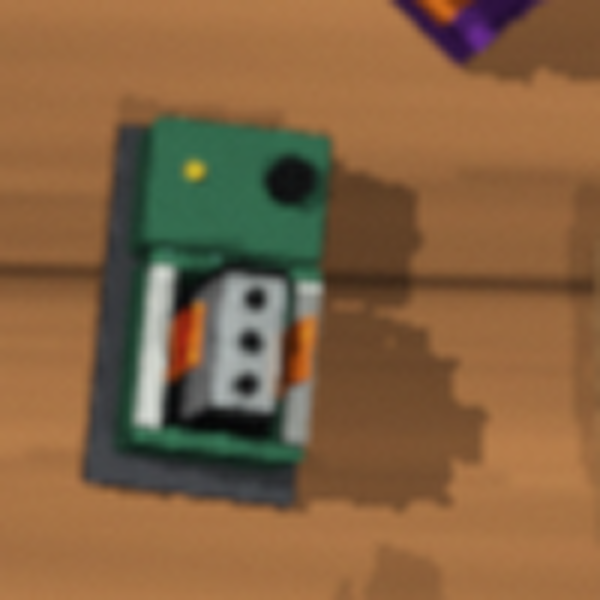

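View pics/z3.png

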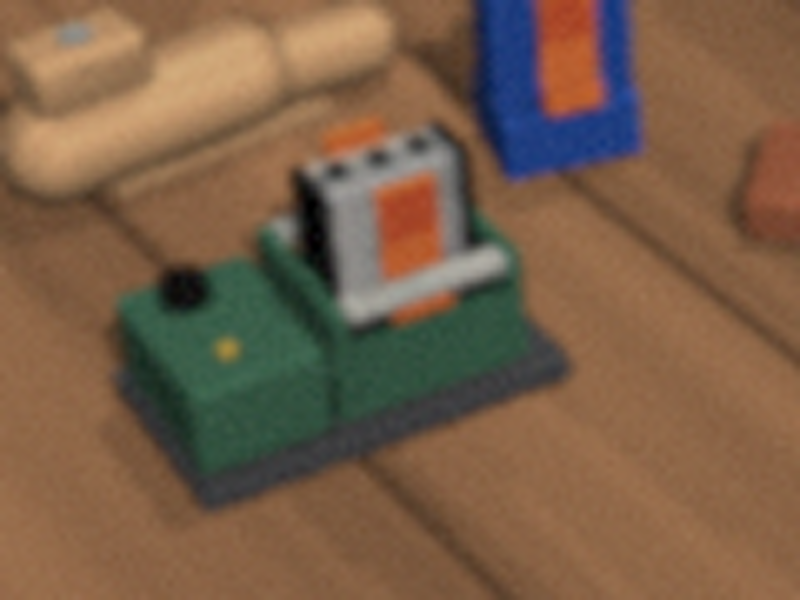

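```bash
python3 - <<'E'
from h import *
c=load('top0');p=c['p'];
from scipy import ndimage
g=p.astype(int)
# sleeves: grey bright
m=(g[:,:,2]>g[:,:,0]-5)&(g.sum(2)>330); 
for (u0,v0) in [(231,250),(285,252)]:
    s=np.zeros(m.shape,np.uint8); s[v0-8:v0+8,u0-8:u0+8]=m[v0-8:v0+8,u0-8:u0+8]
    cs,_=cv2.findContours(s,cv2.RETR_EXTERNAL,cv2.CHAIN_APPROX_NONE); k=max(cs,key=len)
    (u,v),rad=cv2.minEnclosingCircle(k); print('sleeve',u,v,rad,s.sum(),np.round(ray(c,u,v,.04),4))
# red tray
m=((g[:,:,0]>110)&(g[:,:,1]<45)&(g[:,:,2]<45)).astype(np.uint8); 
cs,_=cv2.findContours(m,cv2.RETR_EXTERNAL,cv2.CHAIN_APPROX_NONE);k=max(cs,key=cv2.contourArea);print('tray',cv2.minAreaRect(k)); (u,v),_,_=cv2.minAreaRect(k);print(ray(c,u,v,.018))
# depth heights near things
d=c['d']
V,U=np.mgrid[0:420,0:560]
X=np.stack([U,V,np.ones_like(U)],-1)@np.linalg.inv(c['camera_matrix']).T*d[...,None]
W=(X-c['t'])@c['R']
np.save('pics/Wtop.npy',W)
def show(u0,u1,v0,v1,zlo,zhi,n):
    w=W[v0:v1,u0:u1].reshape(-1,3);w=w[(w[:,2]>zlo)&(w[:,2]<zhi)]
    if len(w): print(n,len(w),w.mean(0).round(4),w.min(0).round(3),w.max(0).round(3))
show(222,240,242,258,.033,.05,'sA');show(276,294,244,262,.033,.05,'sB')
show(170,205,172,205,.03,.08,'pin');show(170,205,172,205,.008,.02,'base')
show(240,290,168,222,.015,.03,'traywall')
show(100,150,140,235,.012,.1,'hammer')
show(200,240,120,150,.07,.1,'jar')
show(285,312,132,160,.025,.05,'tin')
show(350,400,155,230,.09,.13,'cas'); show(350,400,155,230,.008,.02,'dockplate');show(350,400,150,230,.062,.075,'rim')
show(350,400,150,230,.102,.125,'castop')
E
```

```text
sleeve 230.5 249.89999389648438 3.982558488845825 25 [0.4267 0.145  0.04  ]
sleeve 284.74139404296875 250.8103485107422 3.9260504245758057 39 [ 0.4287 -0.0043  0.04  ]
tray ((262.13970947265625, 194.82740783691406), (41.769229888916016, 38.20994567871094), 83.9909896850586)
[0.58530521 0.06448641 0.018     ]
sA 48 [0.4259 0.1442 0.0386] [0.415 0.133 0.034] [0.438 0.155 0.044]
sB 60 [ 0.426  -0.0054  0.0388] [ 0.414 -0.016  0.034] [0.437 0.006 0.044]
pin 25 [0.5921 0.2755 0.0514] [0.588 0.272 0.031] [0.598 0.282 0.064]
base 466 [0.5933 0.2765 0.0132] [0.561 0.244 0.008] [0.627 0.31  0.019]
traywall 234 [0.5841 0.0649 0.0208] [0.52  0.004 0.015] [0.65  0.127 0.028]
hammer 950 [0.6201 0.4395 0.0224] [0.48  0.407 0.012] [0.723 0.493 0.03 ]
jar 346 [0.7411 0.1845 0.0835] [0.715 0.157 0.07 ] [0.769 0.212 0.09 ]
tin 248 [ 0.7284 -0.0349  0.0336] [ 0.704 -0.059  0.025] [ 0.753 -0.01   0.04 ]
cas 401 [ 0.5757 -0.2531  0.1063] [ 0.54  -0.282  0.09 ] [ 0.613 -0.226  0.117]
dockplate 397 [ 0.5694 -0.2303  0.0118] [ 0.513 -0.299  0.008] [ 0.694 -0.202  0.02 ]
rim 403 [ 0.5821 -0.253   0.0673] [ 0.528 -0.296  0.062] [ 0.67  -0.213  0.075]
castop 344 [ 0.5758 -0.2539  0.1079] [ 0.54  -0.282  0.102] [ 0.612 -0.226  0.117]
```

```bash
python3 - <<'E'
from h import *
p=load('top0')['p'][:,:,::-1]
a=cv2.resize(p[160:220,160:220],(600,600),interpolation=cv2.INTER_CUBIC);cv2.imwrite('pics/z4.png',a)
p=load('scene0')['p'][:,:,::-1]
a=cv2.resize(p[280:340,310:370],(600,600),interpolation=cv2.INTER_CUBIC);cv2.imwrite('pics/z5.png',a)
E
```

```text
(no output)
```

View pics/z4.png

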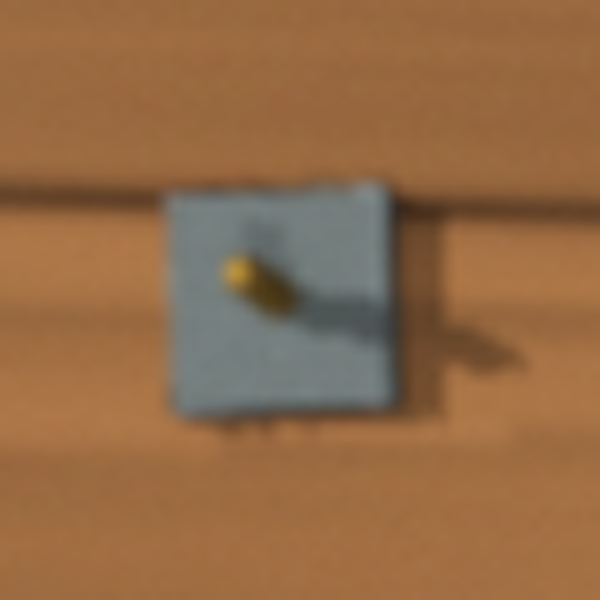

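View pics/z5.png

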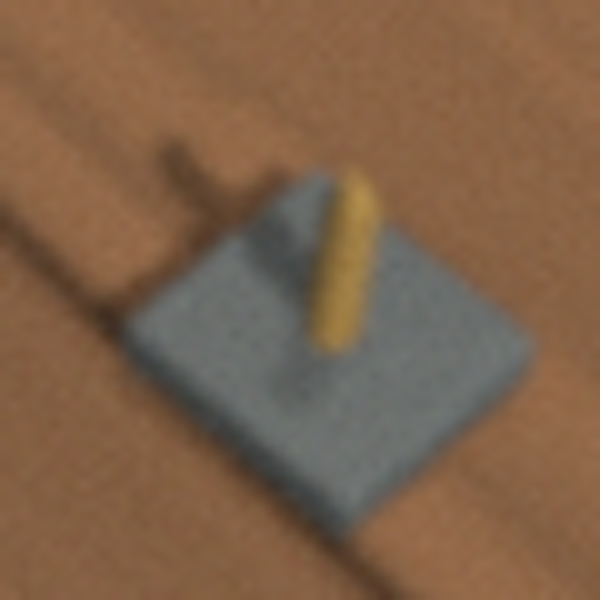

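```bash
cat >> h.py <<'E'
from scipy.spatial.transform import Rotation as Ro
def plan(xyz,yaw=None,s=None):
    s=s or read_state(); R=Ro.from_quat(s['eef_rot']).as_matrix()
    sh=R.T@(np.array(xyz)-s['ee_pos'])
    ty=R[:2,1]; cur=np.arctan2(-ty[0],ty[1])  # yaw: world angle of tool y from +y
    roll=0 if yaw is None else -(yaw-cur)
    roll=(roll+np.pi/2)%np.pi-np.pi/2
    print('t',s['time'].round(2),'ee',s['ee_pos'].round(4),'yaw',round(np.degrees(cur),2),'F',np.round(s['ft_force'],1),'w',round(float(s['width']),4),'shift',sh.round(4),'roll',round(roll,4),'tilt',R[:,2].round(4))
E
python3 - <<'E'
from h import *
c=load('top0');W=np.load('pics/Wtop.npy');g=c['p'].astype(int)
sub=np.zeros(g.shape[:2],bool);sub[145:235,345:405]=1
def rect(m,n):
    w=W[m][:,:2].astype(np.float32); (cc,sz,a)=cv2.minAreaRect(w); print(n,m.sum(),np.round(cc,4),np.round(sz,4),round(a,2))
Z=W[...,2]
rect(sub&(Z>.102)&(Z<.125),'castop')
green=sub&(g[...,1]>g[...,0]+12)
rect(green&(Z>.045)&(Z<.075),'green')
rect(sub&(Z>.006)&(Z<.11),'all')
m=(green&(Z>.05)).astype(np.uint8)
orange=sub&(g[...,0]>150)&(g[...,1]<120)&(g[...,2]<60)
for n,i in zip(*[range(9)]*0 or ([],[])):pass
lab,nn=__import__('scipy.ndimage',fromlist=['x']).label(orange)
for i in range(1,nn+1):
    if (lab==i).sum()>4: print('or',(lab==i).sum(),W[lab==i].mean(0).round(4),np.argwhere(lab==i).mean(0))
# edges: plate left edge line on z=.012 , zoom coords/6+offset
for a,b in [((120,130),(85,478))]:
    P=[ray(c,340+u/6-.5,140+v/6-.5,.012) for u,v in (a,b)]; print(P,np.degrees(np.arctan2(P[0][1]-P[1][1],P[0][0]-P[1][0])))
# cassette magazine top face corners
for q in [(222,272),(288,275),(268,415),(205,408)]: print(ray(c,340+q[0]/6-.5,140+q[1]/6-.5,.11).round(4))
print(ray(c,183.3,186.7,.063), [ray(c,160+u/10-.5,160+v/10-.5,.014).round(4) for u,v in [(165,195),(385,185),(397,405),(175,415)]])
plan([.4265,.1445,.2],np.radians(-6))
E
```

```text
castop 344 [ 0.576  -0.2539] [0.0541 0.0702] 84.0
green 809 [ 0.6093 -0.256 ] [0.0821 0.1571] 84.59
all 2162 [ 0.6047 -0.2453] [0.1668 0.1805] 77.69
or 25 [ 0.5805 -0.2287  0.1033] [195.44 371.52]
or 21 [ 0.5743 -0.2777  0.1068] [198.14285714 390.42857143]
[array([ 0.69273535, -0.21297075,  0.012     ]), array([ 0.52412338, -0.19789021,  0.012     ])] -5.110899045433747
[ 0.6081 -0.2402  0.11  ]
[ 0.6077 -0.2692  0.11  ]
[ 0.5456 -0.2605  0.11  ]
[ 0.5479 -0.2331  0.11  ]
[0.59505417 0.27920715 0.063     ] [array([0.6242, 0.3133, 0.014 ]), array([0.629 , 0.2504, 0.014 ]), array([0.5656, 0.2436, 0.014 ]), array([0.5608, 0.3068, 0.014 ])]Traceback (most recent call last):
  File "<stdin>", line 23, in <module>
  File "h.py", line 19, in plan
    print('t',s['time'].round(2),'ee',s['ee_pos'].round(4),'yaw',round(np.degrees(cur),2),'F',np.round(s['ft_force'],1),'w',round(float(s['width']),4),'shift',sh.round(4),'roll',round(roll,4),'tilt',R[:,2].round(4))
              ^^^^^^^^^^^^^^^
AttributeError: 'float' object has no attribute 'round'
```

```bash
sed -i "s/s\['time'\].round(2)/round(s['time'],2)/" h.py; python3 - <<'E'
from h import *
plan([.4265,.1445,.2],np.radians(-5.6))
E
```

```text
t 0.1 ee [0.1857 0.5964 0.2218] yaw -17.29 F [0.2 0.3 0.6] w 0.087 shift [-0.3642 -0.3599  0.0223] roll -0.204 tilt [-3.0e-04 -1.2e-03 -1.0e+00]
```

move_arm([
  [-0.035,-0.035,0.002,-0.05],
  [-0.07,-0.07,0.005,-0.1],
  [-0.105,-0.105,0.007,-0.15],
  [-0.14,-0.14,0.01,-0.2],
  [-0.175,-0.175,0.012,-0.204],
  [-0.21,-0.21,0.015,-0.204],
  [-0.245,-0.245,0.018,-0.204],
  [-0.28,-0.28,0.02,-0.204],
  [-0.315,-0.315,0.022,-0.204],
  [-0.35,-0.345,0.022,-0.204],
  [-0.364,-0.36,0.022,-0.204],
  [-0.364,-0.36,0.022,-0.204],
  [-0.364,-0.36,0.022,-0.204],
  [-0.364,-0.36,0.022,-0.204],
])

```text
time: 1.5
ee_pos: [0.4257, 0.146, 0.2004]
eef_rot: [0.048, 0.999, 0.0, -0.0]
ft_force: [0.5, -0.2, -0.2]
width: 0.0868
```

```bash
python3 - <<'E'
from h import *
plan([.4265,.1445,.12],np.radians(-5.6))
snap('wrist','w1');c=load('w1');print(np.round(c['R'],3),(-c['R'].T@c['t']).round(4),c['camera_matrix'])
E
```

```text
t 1.5 ee [0.4257 0.146  0.2004] yaw -5.5 F [ 0.5 -0.2 -0.2] w 0.0868 shift [-0.0009 -0.0014  0.0804] roll 0.0017 tilt [-4.e-04  1.e-04 -1.e+00]
[[ 0.096  0.995 -0.   ]
 [ 0.962 -0.093  0.258]
 [ 0.257 -0.025 -0.966]] [0.3555 0.1529 0.3628] [[323.79591829   0.         276.0194686 ]
 [  0.         323.79591829 201.69949699]
 [  0.           0.           1.        ]]
```

View pics/w1.png

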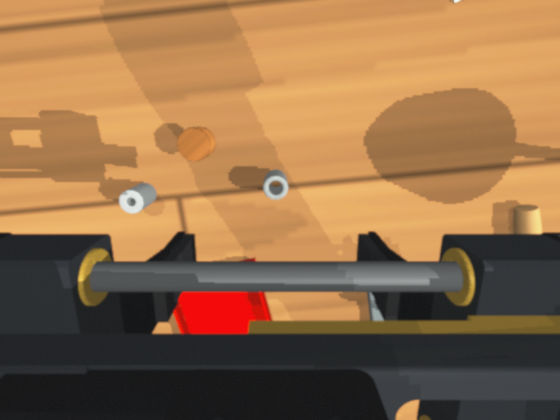

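```bash
python3 - <<'E'
from h import *
c=load('w1');g=c['p'].astype(int)
m=((g[...,2]>g[...,0]-15)&(g.sum(2)>300)).astype(np.uint8)
for u0,v0 in [(276,185),(132,202)]:
    s=np.zeros_like(m);s[v0-14:v0+13,u0-14:u0+14]=m[v0-14:v0+13,u0-14:u0+14]
    cs,_=cv2.findContours(s,cv2.RETR_EXTERNAL,cv2.CHAIN_APPROX_NONE);k=max(cs,key=len)
    print(cv2.minEnclosingCircle(k),cv2.fitEllipse(k))
a=cv2.resize(c['p'][165:225,110:300,::-1],None,fx=4.2,fy=4.2,interpolation=cv2.INTER_CUBIC);cv2.imwrite('pics/z6.png',a)
for u,v in [(276,184),(276,186),(131,202)]: print(ray(c,u,v,.04).round(4))
E
```

```text
((275.0, 184.17308044433594), 13.767085075378418) ((275.3467102050781, 184.6561737060547), (23.077781677246094, 26.83209991455078), 10.620622634887695)
((133.6016082763672, 197.6230010986328), 14.917387962341309) ((133.345703125, 199.49176025390625), (23.113622665405273, 28.057937622070312), 57.086769104003906)
[0.4227 0.1463 0.04  ]
[0.4247 0.146  0.04  ]
[ 0.4271 -0.0046  0.04  ]
```

View pics/z6.png

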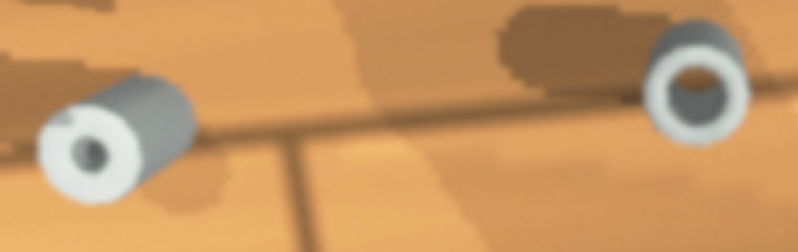

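move_arm([
  [0,0,0.04,0],
  [0,0,0.085,0],
  [0,0,0.13,0],
  [0,0,0.165,0],
  [0,0,0.185,0],
  [0,0,0.19,0],
  [0,0,0.19,0],
  [0,0,0.19,0],
], claw=0.1, newtons=20)

```text
time: 2.35
ee_pos: [0.427, 0.1456, 0.0116]
eef_rot: [0.049, 0.999, 0.001, 0.001]
ft_force: [0.4, 0.0, 0.5]
width: 0.0485
```

move_arm([
  [0,0,0,0],
  [0,0,0,0],
  [0,0,0,0],
  [0,0,0,0],
  [0,0,0,0],
  [0,0,0,0],
], claw=-1)

```text
time: 2.95
ee_pos: [0.4266, 0.145, 0.0109]
eef_rot: [0.049, 0.999, 0.0, 0.0]
ft_force: [-1.5, 0.2, 6.5]
width: 0.0257
```

```bash
python3 - <<'E'
from h import *
plan([.54,.2785,.12],np.radians(-5.6))
E
```

```text
t 2.95 ee [0.4266 0.145  0.0109] yaw -5.61 F [-1.5  0.2  6.5] w 0.0257 shift [-0.0999  0.144  -0.109 ] roll -0.0001 tilt [ 5.e-04  5.e-04 -1.e+00]
```

move_arm([
  [0,0,-0.04,0],
  [0,0,-0.085,0],
  [-0.025,0.0,-0.12,0],
  [-0.06,0.01,-0.125,0],
  [-0.1,0.02,-0.125,0],
  [-0.14,0.03,-0.125,0],
  [-0.18,0.04,-0.125,0],
  [-0.21,0.055,-0.125,0],
  [-0.21,0.07,-0.125,0],
  [-0.21,0.07,-0.125,0],
  [-0.21,0.07,-0.125,0],
])

```text
time: 4.05
ee_pos: [0.6411, 0.194, 0.1351]
eef_rot: [0.048, 0.999, -0.0, -0.001]
ft_force: [0.0, -0.5, -0.8]
width: 0.026
```

```bash
python3 - <<'E'
from h import *
plan([.54,.2785,.12],np.radians(-5.6))
snap('wrist','w2')
E
```

```text
t 4.05 ee [0.6411 0.194  0.1351] yaw -5.55 F [ 0.  -0.5 -0.8] w 0.026 shift [0.1088 0.0743 0.0152] roll 0.0008 tilt [-1.2e-03 -4.0e-04 -1.0e+00]
```

View pics/w2.png

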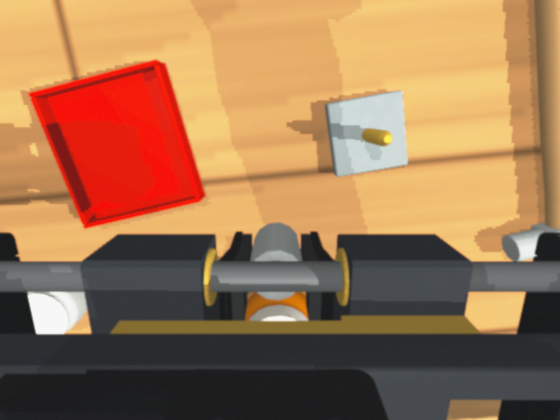

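```bash
python3 - <<'E'
from h import *
c=load('w2')
a=cv2.resize(c['p'][80:190,310:420,::-1],(660,660)[:2],interpolation=cv2.INTER_CUBIC)[:600];cv2.imwrite('pics/z7.png',a)
E
```

```text
(no output)
```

View pics/z7.png

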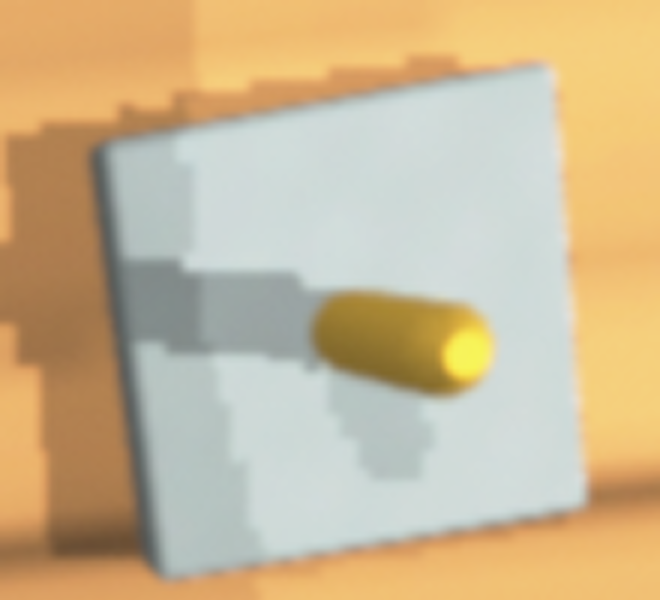

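```bash
python3 - <<'E'
from h import *
c=load('w2')
f=lambda u,v,z: ray(c,310+u/6-.5,80+v/6-.5,z)
print(f(467,354,.064)); P=np.array([f(u,v,.014) for u,v in [(105,145),(550,65),(588,500),(165,575)]]);print(P.mean(0),P.round(4))
print(f(342,335,.014))
E
```

```text
[0.59461753 0.27754115 0.064     ]
[0.59428293 0.27759088 0.014     ] [[0.5658 0.2439 0.014 ]
 [0.5612 0.3058 0.014 ]
 [0.6225 0.3114 0.014 ]
 [0.6276 0.2492 0.014 ]]
[0.5952021  0.27619677 0.014     ]
```

```bash
python3 - <<'E'
from h import *
plan([.5948,.2777,.085],np.radians(-5.6))
E
```

```text
t 4.1 ee [0.6413 0.1934 0.1355] yaw -5.6 F [-1.1 -0.7 -0.5] w 0.0255 shift [0.0545 0.0793 0.0505] roll -0.0 tilt [-7.e-04 -2.e-04 -1.e+00]
```

move_arm([
  [0.02,0.028,0.0,0],
  [0.04,0.06,0.0,0],
  [0.0545,0.0793,0.02,0],
  [0.0545,0.0793,0.045,0],
  [0.0545,0.0793,0.0505,0],
  [0.0545,0.0793,0.0505,0],
  [0.0545,0.0793,0.0505,0],
  [0.0545,0.0793,0.0505,0],
])

```text
time: 4.9
ee_pos: [0.5967, 0.2777, 0.0866]
eef_rot: [0.05, 0.999, 0.001, 0.001]
ft_force: [0.2, 0.8, -0.6]
width: 0.0259
```

```bash
python3 - <<'E'
from h import *
plan([.5948,.2777,.06],np.radians(-5.6))
E
```

```text
t 4.9 ee [0.5967 0.2777 0.0866] yaw -5.68 F [ 0.2  0.8 -0.6] w 0.0259 shift [ 0.0019 -0.0002  0.0266] roll -0.0014 tilt [ 1.9e-03  9.0e-04 -1.0e+00]
```

move_arm([
  [0.0,0,0,0],
  [0,0,0,0],
])

```text
time: 5.1
ee_pos: [0.596, 0.2781, 0.0856]
eef_rot: [0.049, 0.999, 0.0, 0.0]
ft_force: [0.2, 0.6, -1.1]
width: 0.0254
```

```bash
python3 - <<'E'
from h import *
plan([.5948,.2777,.06],np.radians(-5.6)); s=read_state(); print(s['joint_vel'].round(4))
snap('scene','s1');c=load('s1');cv2.imwrite('pics/z8.png',cv2.resize(c['p'][230:350,280:420,::-1],(700,600),interpolation=cv2.INTER_CUBIC))
E
```

```text
t 5.1 ee [0.596  0.2781 0.0856] yaw -5.63 F [ 0.2  0.6 -1.1] w 0.0254 shift [ 0.0012 -0.0006  0.0256] roll -0.0004 tilt [ 7.e-04  5.e-04 -1.e+00]
[-0.0003  0.0039 -0.0022  0.0032  0.0003 -0.0023  0.001 ]
```

View pics/z8.png

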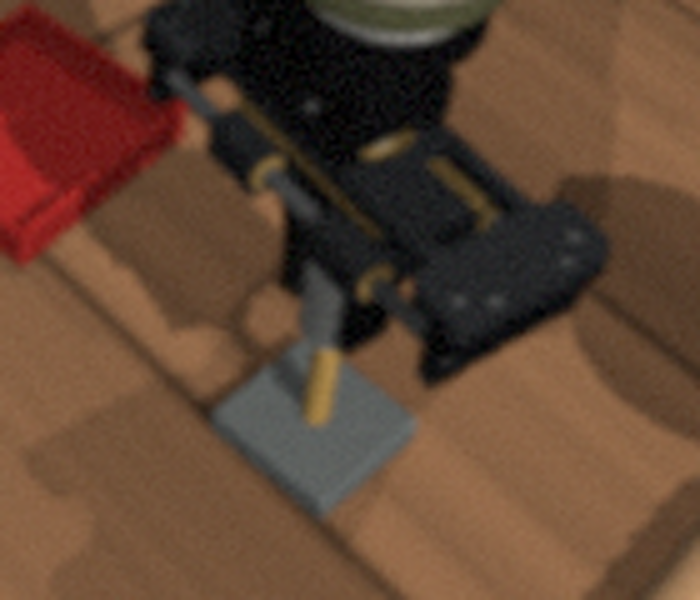

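move_arm([
  [0.0006,0,0.005,0],
  [0.0006,0,0.01,0],
  [0.0006,0,0.015,0],
  [0.0006,0,0.02,0],
  [0.0006,0,0.025,0],
  [0.0006,0,0.025,0],
  [0.0006,0,0.025,0],
])

```text
time: 5.85
ee_pos: [0.5951, 0.2783, 0.06]
eef_rot: [0.049, 0.999, -0.0, -0.0]
ft_force: [-0.1, 0.0, -0.3]
width: 0.0258
```

```bash
python3 - <<'E'
from h import *
plan([.5948,.2777,.025],np.radians(-5.6))
E
```

```text
t 5.85 ee [0.5951 0.2783 0.06  ] yaw -5.61 F [-0.1  0.  -0.3] w 0.0258 shift [ 0.0002 -0.0006  0.035 ] roll -0.0001 tilt [-1.e-04 -1.e-04 -1.e+00]
```

move_arm([
  [0,0,0.007,0],
  [0,0,0.014,0],
  [0,0,0.021,0],
  [0,0,0.028,0],
  [0,0,0.033,0],
  [0,0,0.034,0],
  [0,0,0.034,0],
  [0,0,0.034,0],
])

```text
time: 6.65
ee_pos: [0.5952, 0.2784, 0.0263]
eef_rot: [0.049, 0.999, 0.0, 0.0]
ft_force: [0.1, -0.2, -0.9]
width: 0.0257
```

```bash
python3 - <<'E'
from h import *
plan([.5948,.2777,.025],np.radians(-5.6))
E
```

```text
t 6.65 ee [0.5952 0.2784 0.0263] yaw -5.6 F [ 0.1 -0.2 -0.9] w 0.0257 shift [ 0.0004 -0.0008  0.0013] roll -0.0001 tilt [ 4.e-04  3.e-04 -1.e+00]
```

Free fit. Release (the last ~1 mm drops) and rise.

move_arm([
  [0,0,0.001,0],
  [0,0,0.001,0],
  [0,0,0.001,0],
  [0,0,0.001,0],
  [0,0,0.001,0],
], claw=0.0)

```text
time: 7.15
ee_pos: [0.5951, 0.2784, 0.0251]
eef_rot: [0.049, 0.999, 0.0, 0.0]
ft_force: [0.0, 0.6, 0.8]
width: 0.0429
```

move_arm([
  [0,0,-0.02,0],
  [0,0,-0.06,0],
  [0,0,-0.1,0],
  [0,0,-0.12,0],
  [0,0,-0.12,0],
])

```text
time: 7.65
ee_pos: [0.5969, 0.279, 0.149]
eef_rot: [0.049, 0.999, 0.002, 0.003]
ft_force: [1.0, -0.1, -0.7]
width: 0.0437
```

```bash
python3 - <<'E'
from h import *
plan([.4268,-.0045,.13],np.radians(-5.6))
snap('wrist','w3')
E
```

```text
t 7.65 ee [0.5969 0.279  0.149 ] yaw -5.61 F [ 1.  -0.1 -0.7] w 0.0437 shift [ 0.1416 -0.2988  0.0172] roll -0.0002 tilt [ 0.0052  0.0033 -1.    ]
```

View pics/w3.png

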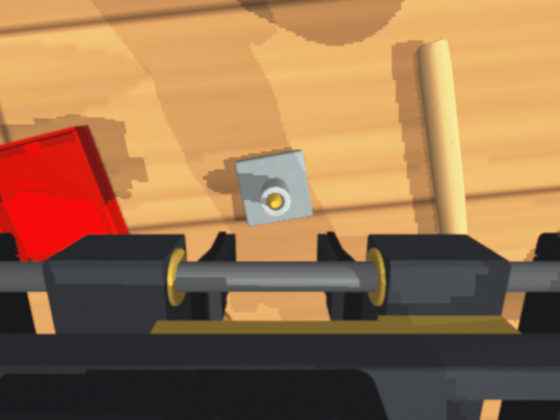

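move_arm([
  [0.02,-0.042,0,0],
  [0.04,-0.085,0,0],
  [0.06,-0.127,0,0],
  [0.08,-0.17,0,0],
  [0.1,-0.212,0,0],
  [0.12,-0.255,0,0],
  [0.135,-0.285,0,0],
  [0.14,-0.2985,0.0,0],
  [0.14,-0.2985,0.0,0],
  [0.14,-0.2985,0.0,0],
])

```text
time: 8.7
ee_pos: [0.4269, -0.0041, 0.1448]
eef_rot: [0.049, 0.999, 0.0, 0.0]
ft_force: [0.0, 0.6, -0.5]
width: 0.0439
```

```bash
python3 - <<'E'
from h import *
plan([.4268,-.0045,.01],np.radians(-5.6))
snap('wrist','w4');c=load('w4')
cv2.imwrite('pics/z9.png',cv2.resize(c['p'][150:250,220:340,::-1],(720,600),interpolation=cv2.INTER_CUBIC))
E
```

```text
t 8.7 ee [ 0.4269 -0.0041  0.1448] yaw -5.56 F [ 0.   0.6 -0.5] w 0.0439 shift [ 1.000e-04 -4.000e-04  1.348e-01] roll 0.0007 tilt [ 0.e+00  2.e-04 -1.e+00]
```

View pics/z9.png

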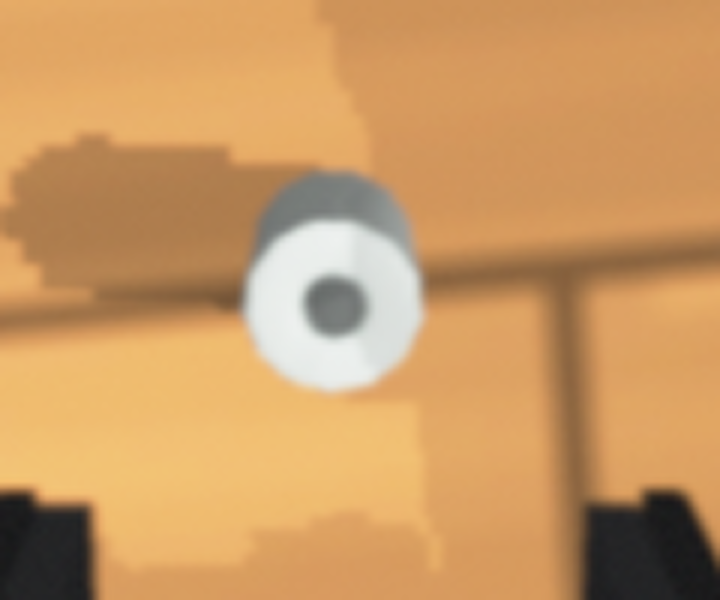

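move_arm([
  [0,0,0.04,0],
  [0,0,0.085,0],
  [0,0,0.12,0],
  [0,0,0.134,0],
  [0,0,0.134,0],
  [0,0,0.134,0],
])

```text
time: 9.35
ee_pos: [0.4271, -0.0045, 0.0112]
eef_rot: [0.048, 0.999, -0.0, -0.0]
ft_force: [0.9, 0.6, -0.8]
width: 0.0436
```

move_arm([
  [0,0,0,0],
  [0,0,0,0],
  [0,0,0,0],
  [0,0,0,0],
  [0,0,0,0],
], claw=-1)

```text
time: 9.85
ee_pos: [0.4272, -0.0048, 0.0117]
eef_rot: [0.049, 0.999, 0.0, 0.001]
ft_force: [-1.9, 0.8, 7.1]
width: 0.0255
```

```bash
python3 - <<'E'
from h import *
plan([.585,.064,.08],np.radians(-5.6))
E
```

```text
t 9.85 ee [ 0.4272 -0.0048  0.0117] yaw -5.6 F [-1.9  0.8  7.1] w 0.0255 shift [-0.1504  0.084  -0.0681] roll 0.0 tilt [ 1.2e-03  7.0e-04 -1.0e+00]
```

move_arm([
  [0,0,-0.04,0],
  [0,0,-0.07,0],
  [-0.035,0.02,-0.08,0],
  [-0.075,0.042,-0.08,0],
  [-0.115,0.064,-0.08,0],
  [-0.145,0.08,-0.08,0],
  [-0.15,0.084,-0.08,0],
  [-0.15,0.084,-0.08,0],
  [-0.15,0.084,-0.05,0],
  [-0.15,0.084,-0.02,0],
  [-0.15,0.084,-0.008,0],
  [-0.15,0.084,-0.0055,0],
  [-0.15,0.084,-0.0055,0],
  [-0.15,0.084,-0.0055,0],
])

```text
time: 11.25
ee_pos: [0.5847, 0.0639, 0.0178]
eef_rot: [0.049, 0.999, 0.0, 0.001]
ft_force: [0.2, 0.4, -0.2]
width: 0.0252
```

move_arm([
  [0,0,0,0],
  [0,0,0,0],
  [0,0,0,0],
  [0,0,0,0],
  [0,0,0,0],
], claw=0)

```text
time: 11.75
ee_pos: [0.5841, 0.0639, 0.0166]
eef_rot: [0.049, 0.999, 0.0, 0.0]
ft_force: [-0.4, 0.4, -0.5]
width: 0.0429
```

move_arm([
  [0,0,-0.03,0],
  [0,0,-0.07,0],
  [0,0,-0.11,0],
  [0,0,-0.15,0],
  [0,0,-0.19,0],
  [0,0,-0.2,0],
  [0,0,-0.2,0],
], claw=0.5)

```text
time: 12.45
ee_pos: [0.5849, 0.064, 0.2182]
eef_rot: [0.049, 0.999, 0.001, 0.002]
ft_force: [0.6, -1.1, -1.3]
width: 0.065
```

```bash
python3 - <<'E'
from h import *
plan([.576,-.2535,.2],np.radians(-5.6))
snap('wrist','w5')
E
```

```text
t 12.45 ee [0.5849 0.064  0.2182] yaw -5.6 F [ 0.6 -1.1 -1.3] w 0.065 shift [-0.022  -0.3168  0.0178] roll -0.0 tilt [ 0.0031  0.0012 -1.    ]
```

View pics/w5.png

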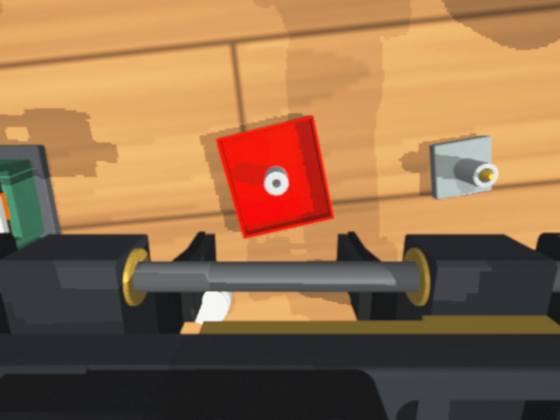

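move_arm([
  [-0.005,-0.045,0,0],
  [-0.015,-0.09,0,0],
  [-0.025,-0.135,0,0],
  [-0.035,-0.18,0,0],
  [-0.045,-0.225,0,0],
  [-0.05,-0.265,0,0],
  [-0.052,-0.3,0,0],
  [-0.052,-0.317,0.0,0],
  [-0.052,-0.317,0.0,0],
  [-0.052,-0.317,0.0,0],
  [-0.052,-0.317,0.0,0],
], claw=0.7)

```text
time: 13.6
ee_pos: [0.6054, -0.2544, 0.2158]
eef_rot: [0.048, 0.999, 0.001, -0.0]
ft_force: [-0.0, 0.5, -0.3]
width: 0.0739
```

```bash
python3 - <<'E'
from h import *
plan([.576,-.2535,.2],np.radians(-5.6))
snap('wrist','w6');c=load('w6')
cv2.imwrite('pics/z10.png',cv2.resize(c['p'][90:240,180:380,::-1],(800,600),interpolation=cv2.INTER_CUBIC))
E
```

```text
t 13.6 ee [ 0.6054 -0.2544  0.2158] yaw -5.46 F [-0.   0.5 -0.3] w 0.0739 shift [ 0.0293 -0.0019  0.0158] roll 0.0025 tilt [-6.0e-04  1.4e-03 -1.0e+00]
```

View pics/z10.png

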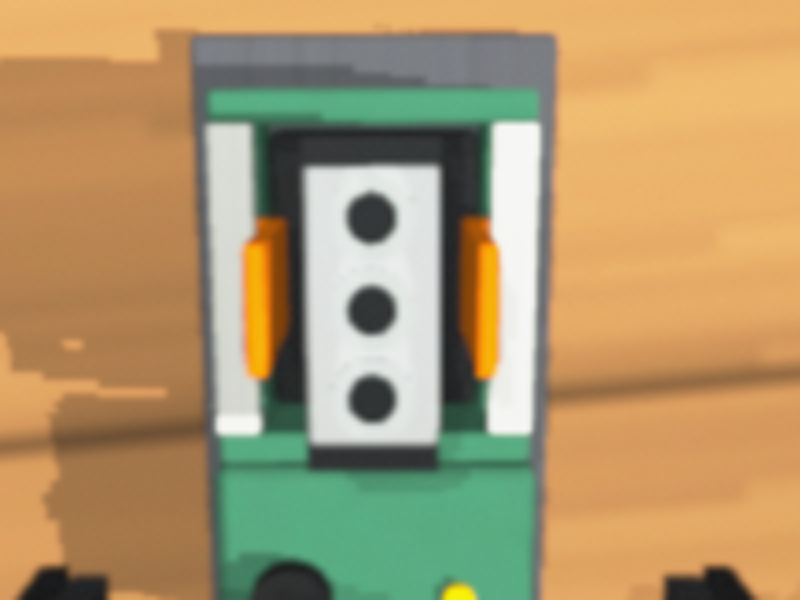

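```bash
python3 - <<'E'
from h import *
c=load('w6');f=lambda u,v,z: ray(c,180+u/4-.5,90+v/4-.5,z)
P=[f(*q,.112) for q in [(245,242),(248,378),(497,242),(495,378)]];
for p in P: print(p.round(4))
m=np.mean(P,0);print(m, np.degrees(np.arctan2(P[2][0]-P[0][0],P[2][1]-P[0][1])),np.degrees(np.arctan2(P[3][0]-P[1][0],P[3][1]-P[1][1])))
Q=[f(*q,.11) for q in [(302,165),(440,165),(440,445),(308,445)]]; print(np.mean(Q,0),np.round(Q,4))
s=f(300,0,.1)
for a,b in [((302,165),(308,445)),((440,165),(440,445))]:
    p=f(*a,.11)-f(*b,.11); print(np.degrees(np.arctan2(-p[1],-p[0])))
plan([.576,-.2535,.2],np.radians(-5.6))
# fingers position in image
E
```

```text
[ 0.5597 -0.2789  0.112 ]
[ 0.5879 -0.2818  0.112 ]
[ 0.5646 -0.2277  0.112 ]
[ 0.5928 -0.2302  0.112 ]
[ 0.57625148 -0.25465379  0.112     ] 5.496977164171741 5.502416854783683
[ 0.57616709 -0.25439739  0.11      ] [[ 0.5456 -0.2657  0.11  ]
 [ 0.5483 -0.2379  0.11  ]
 [ 0.6068 -0.2429  0.11  ]
 [ 0.604  -0.2711  0.11  ]]
-5.195159322234643
-4.87665133049159
t 13.65 ee [ 0.6054 -0.2545  0.2161] yaw -5.45 F [ 1.  -0.3  0.5] w 0.0737 shift [ 0.0294 -0.0018  0.0161] roll 0.0026 tilt [-3.0e-04  1.2e-03 -1.0e+00]
```

move_arm([
  [0.015,-0.0014,0.0,0],
  [0.029,-0.0028,0.0,0],
  [0.029,-0.0028,0.03,0],
  [0.029,-0.0028,0.065,0],
  [0.029,-0.0028,0.09,0],
  [0.029,-0.0028,0.09,0],
  [0.029,-0.0028,0.09,0],
], newtons=30)

```text
time: 14.35
ee_pos: [0.5762, -0.2559, 0.1272]
eef_rot: [0.048, 0.999, 0.0, 0.0]
ft_force: [-0.0, -0.1, 1.4]
width: 0.0739
```

```bash
python3 - <<'E'
from h import *
plan([.5763,-.2545,.077],np.radians(-5.4))
snap('wrist','w7')
E
```

```text
t 14.35 ee [ 0.5762 -0.2559  0.1272] yaw -5.54 F [-0.  -0.1  1.4] w 0.0739 shift [-0.      0.0014  0.0502] roll -0.0024 tilt [ 1.e-04  2.e-04 -1.e+00]
```

View pics/w7.png

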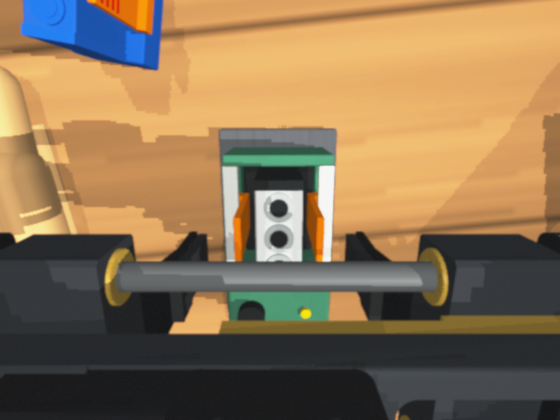

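move_arm([
  [0,0.0013,0.015,0],
  [0,0.0013,0.03,0],
  [0,0.0013,0.045,0],
  [0,0.0013,0.0495,0],
  [0,0.0013,0.0495,0],
  [0,0.0013,0.0495,0],
  [0,0.0013,0.0495,0],
])

```text
time: 15.1
ee_pos: [0.5762, -0.2556, 0.0776]
eef_rot: [0.049, 0.999, -0.0, 0.0]
ft_force: [-0.7, 0.6, 0.1]
width: 0.074
```

```bash
python3 - <<'E'
from h import *
plan([.5763,-.2545,.077],np.radians(-5.4))
snap('scene','s2');c=load('s2')
cv2.imwrite('pics/z11.png',cv2.resize(c['p'][110:230,150:290,::-1],(700,600),interpolation=cv2.INTER_CUBIC))
E
```

```text
t 15.1 ee [ 0.5762 -0.2556  0.0776] yaw -5.61 F [-0.7  0.6  0.1] w 0.074 shift [0.     0.0011 0.0006] roll -0.0037 tilt [ 1.e-03 -3.e-04 -1.e+00]
```

View pics/z11.png

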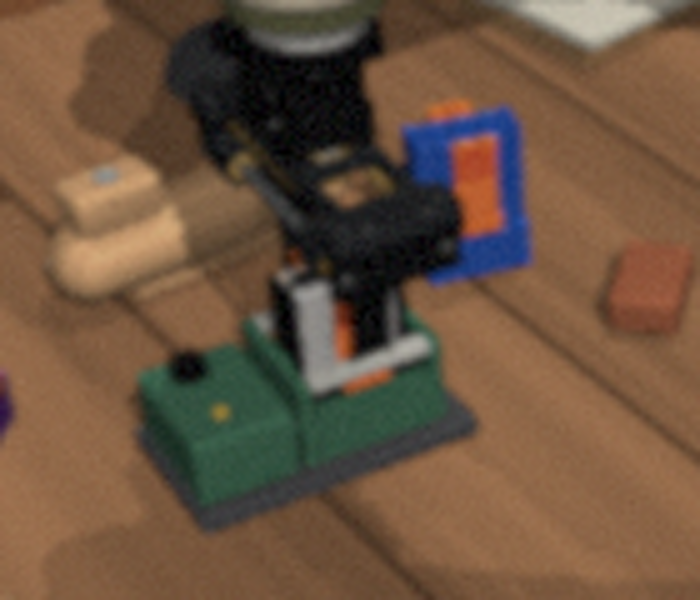

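move_arm([
  [0,0.0006,0,0],
  [0,0.0006,0,0],
  [0,0.0006,0,0],
  [0,0.0006,0,0],
  [0,0.0006,0,0],
  [0,0.0006,0,0],
  [0,0.0006,0,0],
  [0,0.0006,0,0],
  [0,0.0006,0,0],
  [0,0.0006,0,0],
], claw=-1)

```text
time: 16.15
ee_pos: [0.5761, -0.2546, 0.0774]
eef_rot: [0.049, 0.999, 0.0, 0.0]
ft_force: [-1.3, 2.2, 5.1]
width: 0.036
```

```bash
python3 - <<'E'
from h import *
plan([.5763,-.2545,.077],np.radians(-5.4)); print(read_state()['torque'])
E
```

```text
t 16.15 ee [ 0.5761 -0.2546  0.0774] yaw -5.6 F [-1.3  2.2  5.1] w 0.036 shift [-0.0002  0.0001  0.0004] roll -0.0034 tilt [ 5.e-04  4.e-04 -1.e+00]
[ 0.39309167  0.3513196  -0.03890327]
```

move_arm([
  [0,0,-0.002,0],
  [0,0,-0.005,0],
  [0,0,-0.008,0],
  [0,0,-0.01,0],
  [0,0,-0.01,0],
])

```text
time: 16.65
ee_pos: [0.576, -0.2548, 0.0873]
eef_rot: [0.049, 0.999, -0.0, 0.0]
ft_force: [-0.2, -0.4, -1.9]
width: 0.0361
```

```bash
python3 - <<'E'
from h import *
plan([.5763,-.2545,.077],np.radians(-5.4)); print(read_state()['torque'])
snap('scene','s3');c=load('s3')
cv2.imwrite('pics/z12.png',cv2.resize(c['p'][110:230,150:290,::-1],(700,600),interpolation=cv2.INTER_CUBIC))
E
```

```text
t 16.65 ee [ 0.576  -0.2548  0.0873] yaw -5.6 F [-0.2 -0.4 -1.9] w 0.0361 shift [-0.0002  0.0004  0.0103] roll -0.0036 tilt [ 4.e-04 -1.e-04 -1.e+00]
[-0.06978334 -0.01317543 -0.01057158]
```

View pics/z12.png

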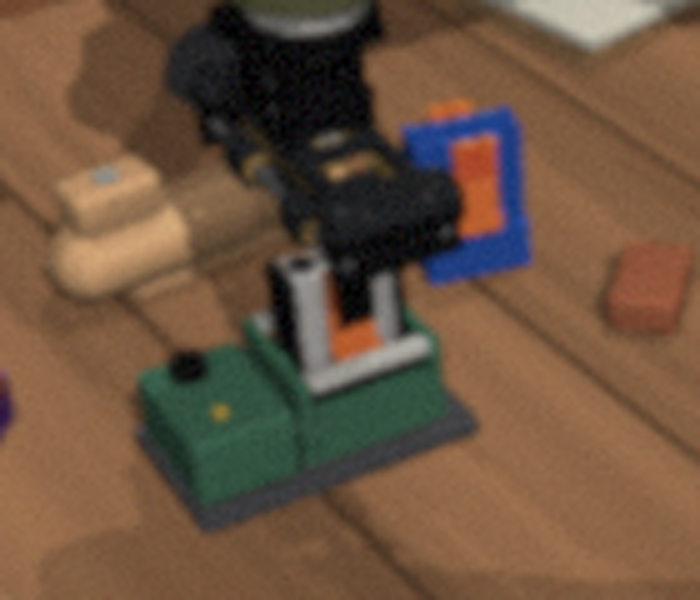

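move_arm([
  [0,0,-0.006,0],
  [0,0,-0.012,0],
  [0,0,-0.018,0],
  [0,0,-0.024,0],
  [0,0,-0.03,0],
  [0,0,-0.036,0],
  [0,0,-0.036,0],
])

```text
time: 17.4
ee_pos: [0.5764, -0.255, 0.1241]
eef_rot: [0.049, 0.999, -0.0, 0.001]
ft_force: [-0.6, 0.0, -1.5]
width: 0.0359
```

```bash
python3 - <<'E'
from h import *
plan([.5763,-.2545,.077],np.radians(-5.4)); print(read_state()['torque'])
snap('scene','s4');c=load('s4')
cv2.imwrite('pics/z13.png',cv2.resize(c['p'][110:230,150:290,::-1],(700,600),interpolation=cv2.INTER_CUBIC))
E
```

```text
t 17.4 ee [ 0.5764 -0.255   0.1241] yaw -5.6 F [-0.6  0.  -1.5] w 0.0359 shift [0.0002 0.0005 0.0471] roll -0.0036 tilt [ 1.5e-03 -3.0e-04 -1.0e+00]
[ 0.00360724  0.00234973 -0.01666241]
```

View pics/z13.png

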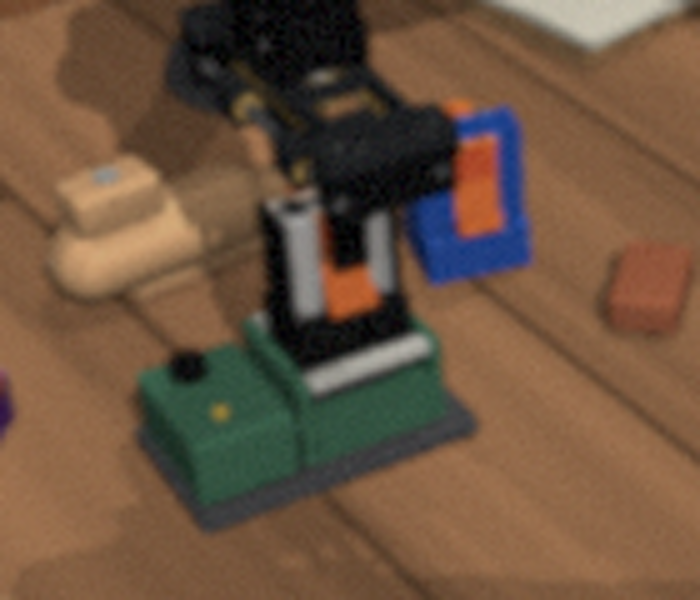

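The cassette is rising straight and free. Continue by 66 mm.

move_arm([
  [0,0,-0.006,0],
  [0,0,-0.014,0],
  [0,0,-0.023,0],
  [0,0,-0.032,0],
  [0,0,-0.041,0],
  [0,0,-0.05,0],
  [0,0,-0.058,0],
  [0,0,-0.064,0],
  [0,0,-0.066,0],
  [0,0,-0.066,0],
  [0,0,-0.066,0],
  [0,0,-0.066,0],
  [0,0,-0.066,0],
])

```text
time: 18.75
ee_pos: [0.5758, -0.2547, 0.1887]
eef_rot: [0.049, 0.999, 0.0, -0.0]
ft_force: [0.3, 0.5, -2.2]
width: 0.0358
```

```bash
python3 - <<'E'
from h import *
plan([.5763,-.2545,.077],np.radians(-5.4)); print(read_state()['torque'])
snap('scene','s5');snap('top','t5');c=load('s5')
cv2.imwrite('pics/z14.png',cv2.resize(c['p'][90:210,150:290,::-1],(700,600),interpolation=cv2.INTER_CUBIC))
# height of the foot's bottom edge from scene depth
V,U=np.mgrid[90:230,150:290]
K=np.linalg.inv(c['camera_matrix']);X=np.stack([U,V,np.ones_like(U)],-1)@K.T*c['d'][90:230,150:290,None]
W=(X-c['t'])@c['R'];g=c['p'][90:230,150:290].astype(int)
m=(abs(W[...,0]-.576)<.045)&(abs(W[...,1]+.2545)<.032)&(W[...,2]>.08)&(W[...,2]<.2)
w=W[m];print(m.sum(),np.percentile(w[:,2],[0,1,3,10,50]).round(4))
E
```

```text
t 18.75 ee [ 0.5758 -0.2547  0.1887] yaw -5.6 F [ 0.3  0.5 -2.2] w 0.0358 shift [-0.0006  0.0002  0.1117] roll -0.0035 tilt [-6.e-04  2.e-04 -1.e+00]
[0.02879953 0.01333776 0.04900424]
749 [0.1226 0.1251 0.1268 0.1328 0.16  ]
```

View pics/z14.png

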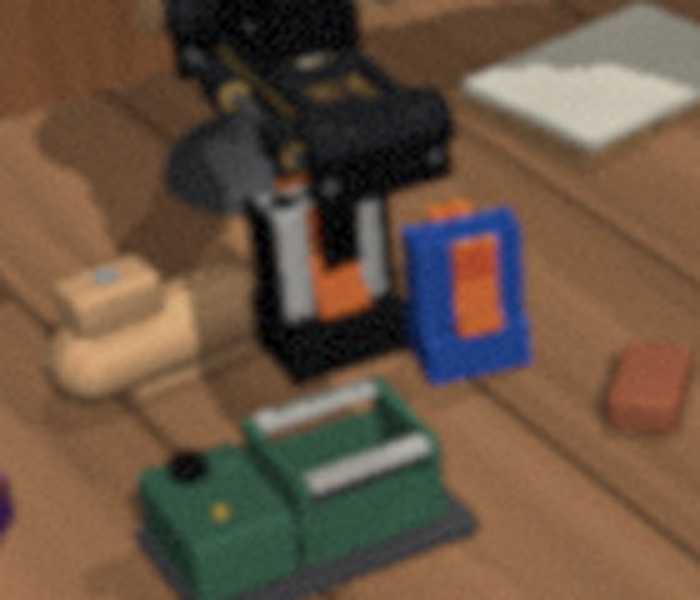

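View pics/t5.png

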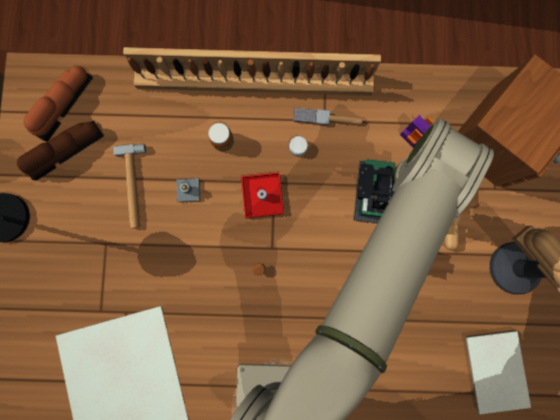

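```bash
python3 - <<'E'
from h import *
print(r.close_job())
E
```

```text
the job is handed in; nothing more can be done
None
```

I finished the job and handed it in at about 19 s of the 56 s allowed; it reports no verdict.

- **Sleeve that fits:** it is fully down on the brass pin. The wrist camera showed it had the wider bore, and it slid down with no resistance. A picture afterwards shows it standing on the base with the pin tip showing through.
- **Undersize sleeve:** it is upright in the red reject tray. I judged it by its narrow bore in the pictures and did not try it on the pin.
- **Cassette:** I pinched both catches and lifted it straight out, with no more than about 2 N on the wrist during the lift. It is held upright and still at 30 N. Its underside is at about 0.123 m, roughly 55 mm above the holder's rim.
- **Other things on the bench:** the final top view shows none of the ones it can see out of place. The arm hid the wax block and the blue look-alike there, but the scene view shows both standing as before.

One reading disagreed. The closed gripper read 36 mm, where fully pinched catches should be 39 mm apart. It stayed steady through the lift, and I did not find out why.

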